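Refit the water-level gauge in a self-watering planter

ROBOT

A 6-joint arm with a two-finger parallel gripper is mounted at the origin on the work surface. World frame = base frame: x ahead of the robot, y to its left, z up, the work surface at z = 0. Lengths are in m, angles in degrees, forces in N, time in s.
With the tool pointing down it reaches from about 0.275 to 0.775 m from the base axis. Payload 14.6 kg.
Tool frame: the origin (TCP) lies at the very end of the fingers, on their centre line; the grasp point (between the pads) lies 19 mm behind it; z points along the fingers, x is the direction in which the jaws open and shut, and the axes are right-handed (so a half turn about z gives the same grasp; the last joint's range is limited). The gripper opens to 85 mm and grips with 20 to 120 N. Pads are 22 mm wide; open, the fingers measure 114 mm over their backs; the gripper's body (76 mm by 85 mm) begins 54 mm behind the grasp point. The pads swing forward as they close: fully open they stand 13 mm farther back than shut.
Start: joints at [-74.273, 15.075, -2.767, 72.158, 0, 81.102], TCP at [0.219, -0.477, 0.231] pointing down, gripper open.
Joint ranges: [-151.79, 151.79], [-50.71, 97.33], [-67.44, 78.34], [-121.81, 120.89], [-77.56, 73.72], [-180, 180]. Speed limits (degrees/s): [108.29, 108.29, 147.25, 159.86, 180, 180].

INTERFACE

Orientations are given as [roll, pitch, yaw] about the fixed x, y, z axes, in that order (R = Rz(yaw) Ry(pitch) Rx(roll)).
In Python, from station import monitor, camera, get_calibration, finish_job, outline_of, place_of gives the robot as it stands.
- The arm moves only by the tool play_rows, never from a script. Its argument "motion" is one flat list of numbers, 5 for each row, row after row: the shift along the tool's x, y, z in m, then the turn about the tool's z in rad, then the opening, from 0 (shut) to 1 (fully open). A call has exactly 5 rows; each row shifts and turns the commanded pose from where the row before left it, along the tool's axes as they then stand; what a row does not reach is not made up. A row lasts 1/8 s, in which the tool goes at most 62.5 mm and 10.7 degrees, less where a joint would pass 70% of its speed; a pose out of reach is approached as far as the arm can. A call is refused whole if a number of a shift passes 0.0625 or a number of a turn 0.188, either way. A call with a gripper value outside its range is refused whole. The fingers move at their own pace and stop on an object; the grip force is fixed at half the most. Time passes only in rows, so rows that do not move let the fingers close, or fill a call up. It gives the time, the measured TCP pose, the force and the opening at its end, in the units of the state.
- monitor.state(): the state, without advancing time (a new reading comes with each control period).
- camera(name): name is "side" or "top"; returns the picture (400x640x3 uint8, red, green, blue); there is no depth.
- get_calibration(name): a dict with "mtx" (3x3 intrinsics, pixels), "R" (3x3) and "t" (3): a world point X has camera coordinates R X + t. Camera axes: x right, y down, z forward; pixel columns grow to the right and rows downward; lengths in m; the calibration is good to about 2 mm. A picture is of the moment at which its call begins. get_calibration takes no time and is no camera call.
- finish_job(): hands the job in, once; it reports no verdict.
Trained networks look in the newest picture that a camera, given by its name, has taken for a name from the list of things; names that differ only in an ending like _2 or _b are one class to them, and where a whole thing is asked for, a point or a joint stands for the part that bears it (a point fixed in the world has none). Each returns a list of dicts, best first, with "score" (0 to 1); they miss things now and then, are a little off and sometimes report something else, mostly with a low value. They report only what shows in the picture. A call takes as long as a camera call. They do not tell look-alikes from the thing itself.
- outline_of(camera, thing): "pixels" (400x640 bool, what is visible of it) and "location" ([column, row] in pixels, amid what is visible of it).
- place_of(camera, thing): "location" ([column, row] in pixels: a listed point, or the origin of a listed thing).
The state is a dict: "time": time; "q": joint angles; "joint_vel": joint speeds; "joint_efforts": joint torques, N m; "eef_pos": TCP position; "ee_rot": TCP orientation; "wrist_force": force on the tool from outside, world axes, zero at the start; "wrist_torque": the same for the moment, N m; "grip_width": finger opening in m.
Only numpy, scipy, OpenCV 4.12 (cv2) and the standard library are available. Lean on these libraries where they do the work, as an engineer would, in place of code of your own. Each camera call takes 0.05 s, during which the arm holds its last target. There are 200 camera calls.

TASK

Take the white square-gripped water-level gauge out of the wooden rack and fit it in the planter's hidden filling port: rest its tip lightly in the long slot of the deck, slide it along until it drops through the shutter, lower it fully home with the collar flat on the deck, and let go. Press gently, never more than 20 N; leave the dibber in the rack and the other things on the bench where they are.

Things in the scene. Friction and masses are not known exactly. Their poses are not given: they have to be found in the camera images.
- gauge_grip (a point): Centre (half-way up) of the gauge's grip: a white plastic square prism 18 x 18 mm across and 50 mm tall, its flats facing this frame's x and y axes, z up. The gauge stands upright in one of the rack's two holes. The collar's underside is 31 mm, and the rod's tip 76 mm, below this point. Mass 0.12 to 0.21 kg.
- gauge: The same gauge; origin at the centre of the rod's tip, z up along the rod. From the tip up: steel rod 10 mm across and 45 mm long with a flat end (edge chamfered 1 mm), white round collar 28 mm across and 6 mm thick, square grip 50 mm tall. Sliding, the tip drags with a friction about as large as the press.
- planter: Self-watering planter, a fixed terracotta-coloured trough 120 (x) x 360 (y) x 106 mm high with a flat grey deck on top and seedlings up to 35 mm tall in cups at both ends. Origin at the middle of its underside, z up, y along its length. With the gauge fully home the collar rests on the deck, the rod's tip 61 mm above this origin.
- slot (a point): Middle of the straight slot in the planter's deck, at the level of the deck's top, 106 mm above the planter's underside. The slot is 16 mm wide (x) and 150 mm long (y), open above.
- slot_floor (a point): Middle of the slot's bottom, 6 mm below the deck's top: a black strip, sprung, yielding down about 0.2 mm per N after a first 1 N, up to 6 mm. Its one port, 14 mm long (y) and as wide as the slot, has its centre up to 45 mm either way along y. A flush shutter of the same look hides it and opens straight down under a push of under 1 N: the rod sinks there and nowhere else.
- rack: Fixed wooden rack block 190 (x) x 70 (y) x 50 mm high, origin at the middle of its underside. Two round holes 13.5 mm wide and 48 mm deep, 45 mm either way along x from the middle; one holds the gauge and the other the dibber, either way round. Collars rest on the block's top, 50 mm above the origin.
- dibber: Wooden-handled dibber, like the gauge but with a round, waisted brown handle; 102 mm tall overall, origin at the tip of its rod. A bystander: leave it in the rack.
- square_pot: Bystander: black square plastic pot 90 x 90 x 85 mm, origin under its centre.
- trowel: Bystander: steel trowel with green grip lying flat, 290 mm long along its x (blade to +x) and at most 82 mm wide, 26 mm high.
- vase: Bystander: glass propagation vase, 80 mm across and 130 mm tall, origin under its centre.
- saucer: Bystander: white ceramic drainage saucer 120 mm across, 18 mm high, origin under its centre.
- spray_bottle: Bystander: white spray bottle 68 mm across, 182 mm tall, origin under its centre.
- clay_pot: Bystander: small terracotta pot 84 mm across, 75 mm tall, origin under its centre.
There are look-alikes about, which are no part of the job. There is more than one size of the gauge; the job needs the smallest. There is more than one size of the rack; the job needs the larger.

How it is judged (in metres and radians):
On the way, in this order (a step that is already met when the one before it is completed fails the run):
1. the gauge is lifted out of the rack (z of gauge in the frame of rack above 0.054 m), for 0.1 s.
2. the gauge's tip is down in the planter's slot, at the strip (x of gauge in the frame of planter between -0.006 and 0.006 m and y of gauge in the frame of planter between -0.076 and 0.076 m and z of gauge in the frame of planter between 0.09 and 0.1035 m), for 0.2 s.
At the end, for the whole second after the job is handed in: The gauge stands in the planter's port: the rod's tip less than 63.5 mm above the planter's underside (collar within 2.5 mm of the deck), within 6 mm of the slot's centre line and within the slot's length, upright within 4 degrees, released and at rest; the dibber is still in its hole (x of gauge in the frame of planter between -0.006 and 0.006 m and y of gauge in the frame of planter between -0.076 and 0.076 m and z of gauge in the frame of planter below 0.0635 m and angle between gauge's own z axis and vertical below 0.07 rad and linear speed of gauge below 0.02 m/s and distance of dibber from where it was at the start of the episode below 0.015 m); the robot touches nothing.
It fails at once if the gauge presses on the planter with more than 20 N (contact force between gauge and planter above 20 N).
It fails at once if the dibber is pulled or tipped out of place (more than 15 mm) (distance of dibber from where it was at the start of the episode above 0.015 m).
It fails at once if a bystander is moved more than 30 mm (distance of any of square_pot, trowel, vase, saucer, spray_bottle, clay_pot from where it was at the start of the episode above 0.03 m).
It also fails if it takes over 67 s, if anything falls off the work surface, if the arm or the gripper's body presses on something with over 40 N, if the wrist force passes 120 N, or if a joint passes its speed limit or range.

## Working session

There is one attempt and no reset: what is moved stays moved. The work goes in short steps, Python scripts to look and compute and a tool call to move; the robot and the scene stay as the last step left them, time stands still between calls to the robot, and variables do not carry over. Pictures are saved under pics/ and viewed, about 8 in all and at most 12, crops included, and the job is handed in when it is done.

Besides the shell and the picture viewer there is one more tool, called as name(argument=value, ...) on one line, values as JSON. play_rows: Moves the arm, as the interface text tells. Its arguments: {"type":"object","properties":{"motion":{"type":"array"}},"required":["motion"]}

```bash
mkdir -p pics; cat > h.py <<'E'
import numpy as np, cv2
from station import monitor, camera, get_calibration, finish_job, outline_of, place_of
def ray(c,px):
    k=get_calibration(c);M,R,t=[np.array(k[n],float) for n in("mtx","R","t")]
    d=R.T@np.linalg.solve(M,[px[0],px[1],1.]);return -R.T@t,d
def at(c,px,z):
    o,d=ray(c,px);return o+d*(z-o[2])/d[2]
def proj(c,X):
    k=get_calibration(c);M,R,t=[np.array(k[n],float) for n in("mtx","R","t")]
    p=M@(R@np.array(X)+t.ravel());return p[:2]/p[2]
def save(c,n,crop=None,s=1):
    im=camera(c)
    if crop: im=im[crop[1]:crop[3],crop[0]:crop[2]]
    cv2.imwrite("pics/"+n,cv2.resize(im[...,::-1],None,fx=s,fy=s,interpolation=cv2.INTER_CUBIC))
E
python3 - <<'E'
from h import *
a=camera("top");b=camera("side")
cv2.imwrite("pics/t0.png",a[...,::-1]);cv2.imwrite("pics/s0.png",b[...,::-1])
for c in("top","side"):
  print(c,np.round(ray(c,(320,200)),2).tolist())
  for n in("gauge_grip","gauge","rack","dibber","slot","planter"):
    print(n,[(np.round(d["location"]).tolist(),round(d["score"],2)) for d in place_of(c,n)])
E
```

```text
top [[0.4, 0.01, 1.23], [0.1, 0.0, -1.0]]
gauge_grip [([183.0, 176.0], 0.84), ([186.0, 147.0], 0.64), ([216.0, 184.0], 0.56)]
gauge [([196.0, 183.0], 0.85), ([197.0, 155.0], 0.75), ([225.0, 189.0], 0.64)]
rack [([230.0, 201.0], 0.93), ([242.0, 280.0], 0.79), ([161.0, 187.0], 0.58)]
dibber []
slot [([378.0, 192.0], 0.77)]
planter [([374.0, 199.0], 0.94)]
side [[0.35, -0.77, 0.7], [0.17, 0.79, -0.6]]
gauge_grip [([343.0, 134.0], 0.72), ([339.0, 237.0], 0.61), ([320.0, 156.0], 0.59), ([314.0, 134.0], 0.56)]
gauge [([314.0, 174.0], 0.52), ([340.0, 160.0], 0.52)]
rack [([304.0, 179.0], 0.84), ([238.0, 193.0], 0.69)]
dibber [([292.0, 175.0], 0.43)]
slot [([338.0, 238.0], 0.92), ([337.0, 264.0], 0.27), ([291.0, 177.0], 0.23)]
planter [([338.0, 266.0], 0.93), ([317.0, 156.0], 0.5)]
```

View pics/t0.png

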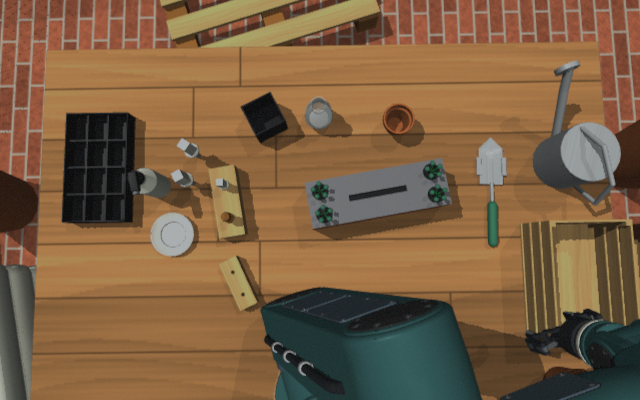

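View pics/s0.png

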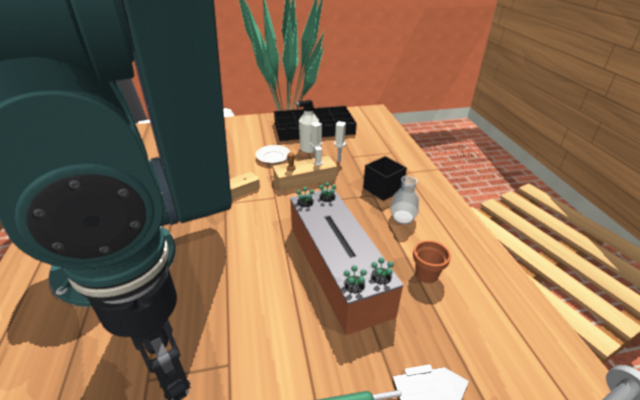

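The top view shows the large rack at (228,203), with a square white grip at (221,184) and a brown dibber at (228,216). A smaller rack is at (238,283). Candidates for the gauge are (221,184) in the rack, and two look-alikes standing on the bench at (188,148) and (181,178). I choose the one in the large rack and check it in a close crop.

```bash
python3 - <<'E'
from h import *
a=camera("top");b=camera("side")
A=cv2.resize(a[130:250,160:260],None,fx=4,fy=4,interpolation=2);B=cv2.resize(b[110:230,260:360],None,fx=4,fy=4,interpolation=2)
cv2.imwrite("pics/c1.png",np.hstack([A,B])[...,::-1])
# rack, planter masks
for n,z in(("rack",.05),("planter",.106)):
  for d in outline_of("top",n)[:2]:
    m=d["pixels"].astype(np.uint8);cs=max(cv2.findContours(m,0,2)[0],key=cv2.contourArea)
    P=np.array([at("top",p,z)[:2] for p in cs[:,0].astype(float)],np.float32)
    print(n,d["location"],cv2.minAreaRect(P))
for d in outline_of("top","gauge_grip"):
    m=d["pixels"];r,c=np.where(m);print("gg",d["location"],d["score"],m.sum(),c.min(),c.max(),r.min(),r.max())
# slot: dark pixels in deck
im=a.astype(int);m=np.zeros((400,640),np.uint8);m[175:210,335:420]=(im[175:210,335:420].max(2)<70)
n,l,s,_=cv2.connectedComponentsWithStats(m);i=1+s[1:,4].argmax();r,c=np.where(l==i)
P=np.array([at("top",(x,y),.106)[:2] for x,y in zip(c,r)],np.float32);print("slot",s[i],cv2.minAreaRect(P),P.mean(0))
print("slot net",at("top",place_of("top","slot")[0]["location"],.106), at("side",place_of("side","slot")[0]["location"],.106))
for p in place_of("top","gauge_grip"): print("grip",p["location"],at("top",p["location"],.081+.0),at("top",p["location"],.05+.031))
for p in place_of("side","gauge_grip"): print("gripS",p["location"],at("side",p["location"],.081))
print(monitor.state())
E
```

```text
rack [239.7, 282.2] ((0.30361446738243103, 0.22765453159809113), (0.13411402702331543, 0.0588841587305069), 23.59534454345703)
rack [227.9, 199.8] ((0.5184631943702698, 0.2584655284881592), (0.19228920340538025, 0.0778253823518753), 9.192309379577637)
planter [378.3, 191.7] ((0.5263633131980896, -0.13604676723480225), (0.12403082847595215, 0.36171218752861023), 9.484540939331055)
gg [184.0, 179.1] 0.64 314 171 195 169 187
gg [192.1, 149.2] 0.58 285 177 200 138 157
gg [220.8, 184.7] 0.56 91 216 227 180 189
slot [349 185  58  16 329] ((0.5295367240905762, -0.13550212979316711), (0.014234162867069244, 0.14855992794036865), 9.448087692260742) [ 0.52953243 -0.13544774]
slot net [ 0.53068907 -0.13766938  0.106     ] [ 0.52057366 -0.13527384  0.106     ]
grip [261.6, 117.5] [0.73831139 0.16311574 0.081     ] [0.73831139 0.16311574 0.081     ]
grip [183.5, 177.8] [0.57969186 0.36856917 0.081     ] [0.57969186 0.36856917 0.081     ]
grip [216.8, 181.3] [0.56902428 0.28104793 0.081     ] [0.56902428 0.28104793 0.081     ]
grip [380.0, 191.7] [ 0.53479569 -0.14569884  0.081     ] [ 0.53479569 -
[... 161 characters left out ...]
0690283 0.15458795 0.081     ]
{'time': 1.15, 'q': array([-7.42739538e+01,  1.50733611e+01, -2.76798538e+00,  7.21586394e+01,
        1.85346904e-03,  8.11025248e+01]), 'joint_vel': array([-0.08878996,  0.00884537, -0.02471318, -0.00090706, -0.02732402,
       -0.12400429]), 'joint_efforts': array([ 3.52518095e-03, -6.37443781e+01,  3.84771502e+01,  7.26491526e-04,
        5.58049487e-05,  1.87627296e-05]), 'eef_pos': array([ 0.21875056, -0.47725104,  0.23128493]), 'ee_rot': array([-1.79998171e+02, -3.00634276e-04, -6.53764786e+01]), 'wrist_force': array([ 0.17807277, -0.12657473,  0.87574278]), 'wrist_torque': array([-0.01533204,  0.00421282,  0.02689293]), 'grip_width': 0.0855231511003663}
```

View pics/c1.png

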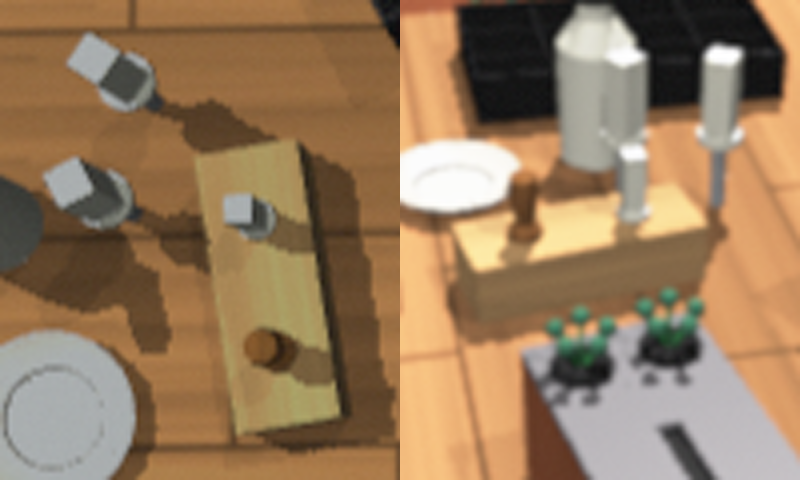

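The crop confirms the choice. The short gauge sits in the larger rack's far hole with its flats along the rack, and the taller look-alikes stand beyond it. Next I triangulate the grip and the nearest look-alikes for clearance.

```bash
python3 - <<'E'
from h import *
def tri(a,b):
    o1,d1=ray("top",a);o2,d2=ray("side",b)
    s=np.linalg.lstsq(np.c_[d1,-d2],o2-o1,rcond=None)[0];p,q=o1+s[0]*d1,o2+s[1]*d2;return np.round((p+q)/2,3),round(np.linalg.norm(p-q),4)
print("tall near collar",tri((186.3,178.8),(316.5,145)),"top",tri((177.3,175.5),(316.8,125)))
print("tall far collar",tri((192.5,150),(340,144)))
print("grip top",tri((219.6,182.5),(318,147.5)),"collar top",tri((224,185.5),(318.3,163.5)))
# hole from rack geometry
th=np.radians(9.3);c=np.array([.5185,.2585])
print("hole",c+.045*np.array([np.cos(th),np.sin(th)]))
# grip-top center (known z .106) from bright pixels
a=camera("top").astype(int);m=np.zeros((400,640),np.uint8);m[172:198,208:238]=(a[172:198,208:238].min(2)>165)
n,l,s,cc=cv2.connectedComponentsWithStats(m);print(s[1:],cc[1:]);i=1+s[1:,4].argmax()
print("top face",at("top",cc[i],.106))
for n in("gauge_grip",):
  for p in place_of("top",n): print(p["location"],p["score"],at("top",p["location"],.081))
print("plants", at("top",(329,196),.12), at("top",(426,172),.12))
E
```

```text
tall near collar (array([0.578, 0.365, 0.068]), np.float64(0.0027)) top (array([0.577, 0.365, 0.141]), np.float64(0.0007))
tall far collar (array([0.654, 0.348, 0.073]), np.float64(0.0021))
grip top (array([0.561, 0.266, 0.113]), np.float64(0.0002)) collar top (array([0.562, 0.268, 0.055]), np.float64(0.0012))
hole [0.56290851 0.26577217]
[[216 179   6   6  32]] [[218.78125 181.53125]]
top face [0.56470637 0.27007944 0.106     ]
[188.6, 146.6] 0.81 [0.66277084 0.35630529 0.081     ]
[180.9, 178.0] 0.75 [0.57927096 0.37539135 0.081     ]
[264.0, 119.8] 0.75 [0.73194931 0.15675303 0.081     ]
[488.8, 194.8] 0.24 [ 0.5221577  -0.42896758  0.081     ]
plants [ 0.52140931 -0.01155658  0.12      ] [ 0.57865576 -0.25830578  0.12      ]
```

play_rows(motion=[0, 0, 0, -0.18, 1, 0, 0, 0, -0.18, 1, 0, 0, 0, -0.18, 1, 0, 0, 0, -0.18, 1, 0, 0, 0, -0.18, 1])

```text
time: 1.88
eef_pos: [0.2188, -0.4773, 0.2313]
ee_rot: [-180.0, -0.0, -13.5]
wrist_force: [0.1, -1.0, -0.5]
grip_width: 0.0856
```

play_rows(motion=[0, 0, 0, -0.18, 1, 0, 0, 0, -0.18, 1, 0, 0, 0, -0.18, 1, 0, 0, 0, -0.18, 1, 0, 0, 0, -0.18, 1])

```text
time: 2.5
eef_pos: [0.2188, -0.4772, 0.2313]
ee_rot: [180.0, -0.0, 38.1]
wrist_force: [-0.0, -0.1, -0.3]
grip_width: 0.0853
```

play_rows(motion=[0, 0, 0, -0.18, 1, 0, 0, 0, -0.18, 1, 0, 0, 0, -0.18, 1, 0, 0, 0, -0.18, 1, 0, 0, 0, -0.18, 1])

```text
time: 3.12
eef_pos: [0.2187, -0.4772, 0.2313]
ee_rot: [180.0, -0.0, 89.7]
wrist_force: [-0.4, 0.2, 0.1]
grip_width: 0.0855
```

play_rows(motion=[0, 0, 0, -0.176, 1, 0.045, 0.03, 0, 0, 1, 0.045, 0.03, 0, 0, 1, 0.045, 0.03, 0, 0, 1, 0.045, 0.03, 0, 0, 1])

```text
time: 3.75
eef_pos: [0.3081, -0.2785, 0.2314]
ee_rot: [180.0, 0.0, 99.4]
wrist_force: [0.6, -1.2, -0.0]
grip_width: 0.0854
```

play_rows(motion=[0.045, 0.03, 0, 0, 1, 0.045, 0.03, 0, 0, 1, 0.045, 0.03, 0, 0, 1, 0.045, 0.03, 0, 0, 1, 0.045, 0.03, 0, 0, 1])

```text
time: 4.38
eef_pos: [0.4194, -0.0318, 0.2315]
ee_rot: [180.0, 0.0, 99.4]
wrist_force: [0.2, -0.6, 1.6]
grip_width: 0.0852
```

play_rows(motion=[0.045, 0.03, 0, 0, 1, 0.045, 0.03, 0, 0, 1, 0.045, 0.03, 0, 0, 1, 0.045, 0.03, 0, 0, 1, 0, 0, 0, 0, 1])

```text
time: 5.0
eef_pos: [0.5086, 0.1663, 0.2306]
ee_rot: [-180.0, -0.0, 99.6]
wrist_force: [-0.3, -0.7, 0.1]
grip_width: 0.0854
```

play_rows(motion=[0.045, 0.035, 0, 0, 1, 0.045, 0.034, 0, 0, 1, 0, 0, 0.02, 0, 1, 0, 0, 0.02, 0, 1, 0, 0, 0, 0, 1])

```text
time: 5.62
eef_pos: [0.5605, 0.2628, 0.1903]
ee_rot: [-179.9, 0.0, 99.4]
wrist_force: [-0.0, 0.3, 0.5]
grip_width: 0.0855
```

```bash
python3 - <<'E'
from h import *
a=camera("top");b=camera("side")
p=monitor.state()["eef_pos"];print(p)
A=cv2.resize(a[130:250,160:260],None,fx=4,fy=4,interpolation=2);B=cv2.resize(b[70:190,270:370],None,fx=4,fy=4,interpolation=2)
for X in([.562,.267,.106],[.562,.267,.056]):
  u=(proj("side",X)-[270,70]+.5)*4;cv2.circle(B,tuple(int(v) for v in u),2,(255,0,0),-1)
u=(proj("side",p)-[270,70]+.5)*4;cv2.circle(B,tuple(int(v) for v in u),3,(0,0,255),-1)
cv2.imwrite("pics/c2.png",np.hstack([A,B])[...,::-1])
E
```

```text
[0.56132443 0.26310451 0.19206569]
```

View pics/c2.png

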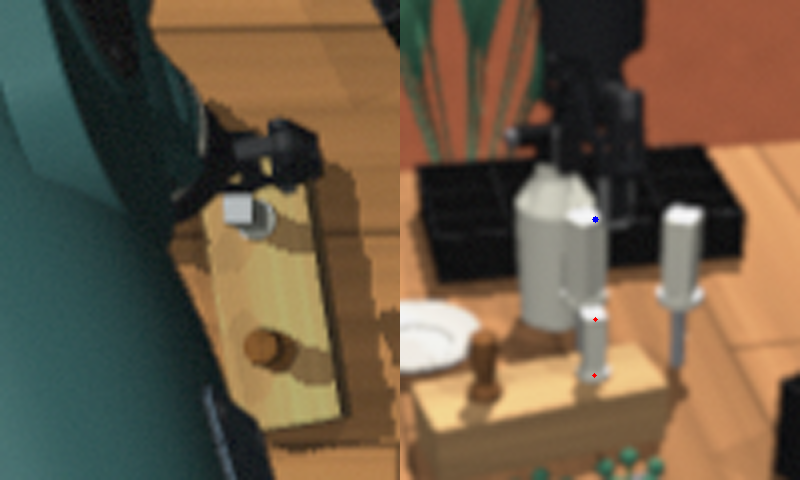

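The side crop shows the grip at crop (593,315), matching the projected (0.562, 0.267) to about 2 mm, with the hand above it. I'll descend and grip.

play_rows(motion=[0.004, 0, 0.03, 0, 1, 0, 0, 0.03, 0, 1, 0, 0, 0.03, 0, 1, 0, 0, 0.025, 0, 1, 0, 0, 0.0125, 0, 1])

```text
time: 6.35
eef_pos: [0.5607, 0.2673, 0.0636]
ee_rot: [-180.0, 0.0, 99.4]
wrist_force: [-0.1, -0.2, -0.2]
grip_width: 0.0856
```

play_rows(motion=[0, 0, 0, 0, 0.5, 0, 0, 0, 0, 0, 0, 0, 0, 0, 0, 0, 0, 0, 0, 0, 0, 0, 0, 0, 0])

```text
time: 6.98
eef_pos: [0.5609, 0.2677, 0.0645]
ee_rot: [179.9, -0.0, 99.4]
wrist_force: [-1.5, -1.0, 5.9]
grip_width: 0.0174
```

play_rows(motion=[0, 0, -0.01, 0, 0, 0, 0, -0.03, 0, 0, 0, 0, -0.03, 0, 0, 0, 0, -0.05, 0, 0, 0, 0, -0.04, 0, 0])

```text
time: 7.6
eef_pos: [0.5605, 0.2676, 0.2263]
ee_rot: [179.9, -0.0, 99.4]
wrist_force: [0.7, -0.2, -1.3]
grip_width: 0.0171
```

```bash
python3 - <<'E'
from h import *
b=camera("side");s=monitor.state();p=s["eef_pos"];print(p,s["ee_rot"],s["wrist_force"],s["wrist_torque"],s["grip_width"])
B=cv2.resize(b[70:190,270:370],None,fx=4,fy=4,interpolation=2)
for dz in(0,-.0595):
  u=(proj("side",p+[0,0,dz])-[270,70]+.5)*4;cv2.circle(B,tuple(int(v) for v in u),2,(255,0,0),-1)
cv2.imwrite("pics/c3.png",B[...,::-1])
E
```

```text
[0.56163441 0.26797231 0.23113215] [ 1.79615766e+02 -5.08893625e-02  9.94109518e+01] [-1.10749779 -1.37594425  2.99479952] [-0.09936167  0.04992053  0.02172632] 0.01735412415447296
```

View pics/c3.png

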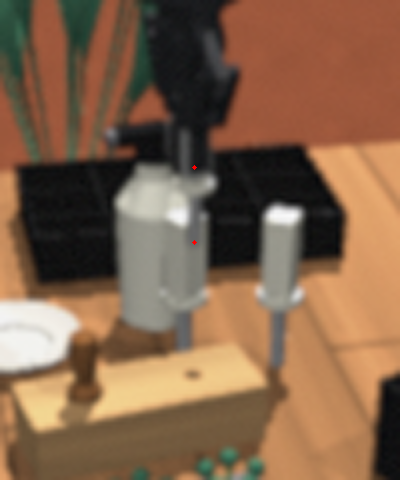

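play_rows(motion=[-0.03, -0.012, 0, 0, 0, -0.045, -0.012, 0, 0, 0, -0.045, -0.012, 0, 0, 0, -0.045, -0.012, 0, 0, 0, -0.045, -0.012, 0, 0, 0])

```text
time: 8.28
eef_pos: [0.5353, 0.0492, 0.2242]
ee_rot: [180.0, 0.0, 99.4]
wrist_force: [0.6, -1.3, -2.0]
grip_width: 0.0176
```

play_rows(motion=[-0.045, -0.012, 0, 0, 0, -0.045, -0.012, 0, 0, 0, -0.031, -0.013, 0, 0, 0, 0, 0, 0, 0, 0, 0, 0, 0, 0, 0])

```text
time: 8.9
eef_pos: [0.519, -0.0744, 0.224]
ee_rot: [180.0, -0.0, 99.4]
wrist_force: [-0.5, -0.1, -2.7]
grip_width: 0.0173
```

```bash
cat > look.py <<'E'
from h import *
import sys
b=camera("side");s=monitor.state();p=s["eef_pos"];print(p,s["ee_rot"],s["wrist_force"],s["wrist_torque"],s["grip_width"])
x0,y0=270,int(sys.argv[2])
B=cv2.resize(b[y0:y0+120,x0:x0+120],None,fx=5,fy=5,interpolation=2)
def dot(X,c):
  u=(proj("side",X)-[x0,y0]+.5)*5;cv2.circle(B,tuple(int(v) for v in u),2,c,-1)
t=np.array([p[0],p[1],p[2]-.0595]);dot(p,(255,0,0));dot(t,(255,0,0))
C=np.array([.5295,-.1355,.106]);th=np.radians(9.45);ey=np.array([-np.sin(th),np.cos(th),0]);ex=np.array([np.cos(th),np.sin(th),0])
for k in(-75,0,62,75): dot(C+ey*k/1000,(255,255,0))
print("tip in planter mm x,y",(t-C)@ex*1e3,(t-C)@ey*1e3,"z",t[2])
cv2.imwrite("pics/"+sys.argv[1],B[...,::-1])
E
python3 look.py c4.png 155
```

```text
[ 0.5190696  -0.07410821  0.22396123] [ 1.79990576e+02 -5.68785082e-03  9.94392671e+01] [ 0.19699746 -0.40315683 -2.66856553] [0.02357594 0.01213321 0.02261529] 0.017116058015091817
tip in planter mm x,y -0.20912380828383947 62.27119058776235 z 0.16446122969878565
```

View pics/c4.png

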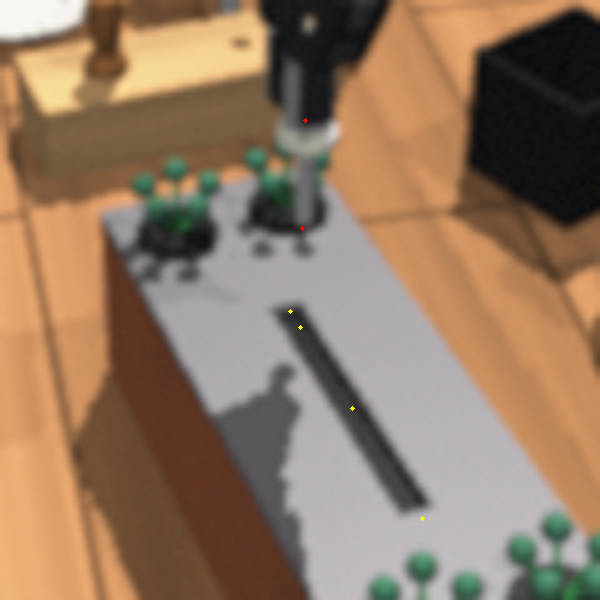

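The side view shows the rod tip at crop (303,222), with the slot running from (288,309) to (418,507). The slot lies slightly left of my yellow centreline dots, so I lower and measure the rod against the slot in this one camera.

play_rows(motion=[0, -0.0015, 0.02, 0, 0, 0, 0, 0.02, 0, 0, 0, 0, 0.008, 0, 0, 0, 0, 0, 0, 0, 0, 0, 0, 0, 0])

```text
time: 9.57
eef_pos: [0.5179, -0.0749, 0.1765]
ee_rot: [180.0, 0.0, 99.4]
wrist_force: [0.2, -0.2, -1.2]
grip_width: 0.0172
```

```bash
python3 look.py c5.png 155; python3 - <<'E'
from h import *
b=camera("side").astype(int);m=np.zeros((400,640),np.uint8);w=b[212:262,322:360];m[212:262,322:360]=w.max(2)<95
n,l,s,cc=cv2.connectedComponentsWithStats(m);i=1+s[1:,4].argmax();r,c=np.where(l==i)
P=np.array([at("side",(x,y),.106)[:2] for x,y in zip(c,r)],np.float32)
print(s[i],cv2.minAreaRect(P),P.mean(0))
for y in range(190,226,3): print(y,b[y,322:342].mean(1).astype(int).tolist())
E
```

```text
[ 0.51792647 -0.07497631  0.17646482] [1.79946668e+02 2.58458047e-02 9.94204568e+01] [ 0.03254077  0.96524146 -2.05142527] [-0.00626871 -0.01308372  0.00781307] 0.01685669954920075
tip in planter mm x,y -1.4792744555806072 61.60256422897508 z 0.11696482147190257
[322 216  33  46 527] ((0.49850189685821533, -0.1352997124195099), (0.07212024927139282, 0.14409451186656952), 9.246147155761719) [ 0.50798655 -0.14557491]
190 [73, 42, 27, 48, 79, 92, 78, 50, 28, 25, 26, 27, 29, 65, 116, 141, 148, 148, 149, 151]
193 [56, 40, 30, 50, 80, 92, 82, 55, 31, 23, 27, 25, 35, 77, 132, 152, 149, 146, 148, 148]
196 [31, 38, 58, 83, 96, 95, 78, 49, 28, 26, 29, 32, 56, 106, 149, 166, 163, 156, 150, 147]
199 [32, 49, 94, 132, 139, 126, 124, 121, 118, 121, 130, 158, 191, 194, 174, 165, 168, 169, 163, 148]
202 [132, 126, 126, 136, 146, 152, 150, 152, 156, 154, 150, 149, 152, 158, 164, 168, 170, 171, 169, 171]
205 [97, 103, 129, 157, 169, 164, 137, 112, 104, 98, 118, 152, 169, 171, 170, 171, 171, 170, 172, 172]
208 [170, 170, 170, 170, 167, 147, 122, 110, 107, 111, 146, 168, 172, 172, 171, 171, 171, 171, 171, 172]
211 [170, 170, 170, 171, 168, 152, 127, 112, 106, 109, 145, 168, 172, 172, 172, 172, 171, 172, 172, 173]
214 [162, 168, 169, 170, 169, 153, 130, 112, 105, 115, 150, 169, 173, 172, 173, 174, 173, 173, 173, 173]
217 [159, 147, 123, 93, 72, 61, 56, 53, 75, 125, 160, 173, 174, 174, 173, 174, 174, 174, 174, 174]
220 [172, 174, 171, 153, 120, 83, 61, 57, 47, 48, 84, 131, 164, 174, 175, 174, 175, 175, 175, 175]
223 [174, 175, 174, 167, 136, 93, 59, 40, 49, 57, 54, 57, 96, 137, 166, 175, 176, 176, 177, 176]
```

View pics/c5.png

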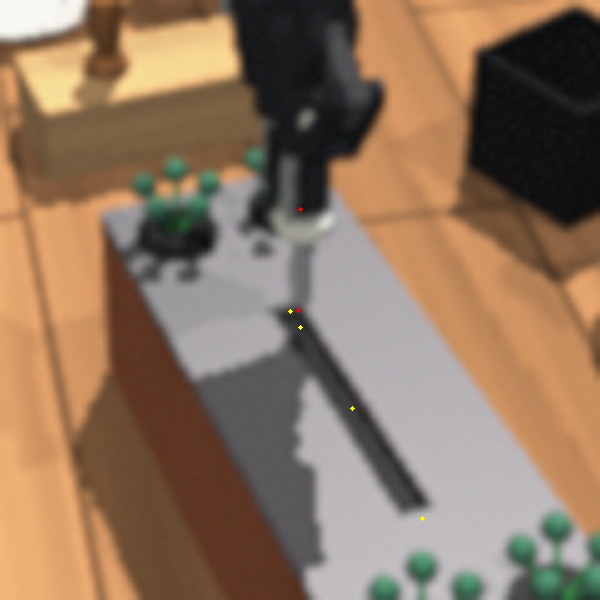

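```bash
python3 - <<'E'
from h import *
b=camera("side").astype(float).mean(2)
L=[]
for y in range(234,253):
    row=b[y,325:362];d=np.where(row<112)[0]
    # last contiguous dark group = slot
    k=d[-1];j=k
    while j-1 in d: j-=1
    le=324+j+(row[j-1]-112)/(row[j-1]-row[j]);ri=325+k+(112-row[k])/(row[k+1]-row[k]);L.append((y,le,ri))
L=np.array(L);print(np.round(L,1).tolist())
th=np.radians(9.45);C=np.array([.5295,-.1355]);ex=np.array([np.cos(th),np.sin(th)]);ey=np.array([-ex[1],ex[0]])
for j in(1,2):
    P=np.array([at("side",(r[j],r[0]),.106)[:2]-C for r in L]);x=P@ex*1e3;y=P@ey*1e3
    f=np.polyfit(y,x,1);print("edge x' = %.2f + %.4f y'"%(f[1],f[0]),np.polyval(f,[0,60]),y.min(),y.max())
t=np.array([.5179,-.0749,.117]);u=proj("side",t);print("tip pred",u, "px per mm x'",proj("side",t+np.r_[ex,0]*.001)-u)
E
```

```text
[[234.0, 335.1, 341.7], [235.0, 335.6, 342.3], [236.0, 336.4, 343.1], [237.0, 337.1, 343.6], [238.0, 337.6, 344.2], [239.0, 338.4, 344.8], [240.0, 339.0, 345.5], [241.0, 339.5, 346.2], [242.0, 340.2, 346.8], [243.0, 340.7, 347.4], [244.0, 341.5, 348.1], [245.0, 342.2, 348.6], [246.0, 342.7, 349.3], [247.0, 343.4, 350.0], [248.0, 344.0, 350.6], [249.0, 344.6, 351.3], [250.0, 345.2, 352.1], [251.0, 345.8, 352.6], [252.0, 346.5, 353.3]]
edge x' = -7.35 + -0.0016 y' [-7.35204693 -7.44862397] -52.27433000336266 10.66907868373818
edge x' = 6.64 + 0.0061 y' [6.63660977 7.00425431] -57.516747679373 5.291193423281159
tip pred [329.11525884 216.58147767] px per mm x' [ 0.3894128  -0.09458935]
```

The rod is centred on the slot to within about 1 mm. I'll descend in small steps, watching the force.

play_rows(motion=[0, 0, 0.004, 0, 0, 0, 0, 0.003, 0, 0, 0, 0, 0.002, 0, 0, 0, 0, 0.001, 0, 0, 0, 0, 0, 0, 0])

```text
time: 10.35
eef_pos: [0.5175, -0.075, 0.1657]
ee_rot: [-180.0, -0.0, 99.4]
wrist_force: [0.9, 0.9, -1.3]
grip_width: 0.0174
```

play_rows(motion=[0, 0, 0.001, 0, 0, 0, 0, 0.001, 0, 0, 0, 0, 0.001, 0, 0, 0, 0, 0, 0, 0, 0, 0, 0, 0, 0])

```text
time: 10.98
eef_pos: [0.5175, -0.075, 0.1628]
ee_rot: [-180.0, 0.0, 99.4]
wrist_force: [-0.1, 0.3, -2.4]
grip_width: 0.0173
```

play_rows(motion=[0, 0, 0.001, 0, 0, 0, 0, 0.001, 0, 0, 0, 0, 0, 0, 0, 0, 0, 0, 0, 0, 0, 0, 0, 0, 0])

```text
time: 11.6
eef_pos: [0.5175, -0.075, 0.1608]
ee_rot: [-180.0, 0.0, 99.4]
wrist_force: [0.1, 0.8, -2.8]
grip_width: 0.0173
```

play_rows(motion=[0, 0, 0.001, 0, 0, 0, 0, 0.0005, 0, 0, 0, 0, 0, 0, 0, 0, 0, 0, 0, 0, 0, 0, 0, 0, 0])

```text
time: 12.22
eef_pos: [0.5176, -0.075, 0.1593]
ee_rot: [180.0, -0.0, 99.4]
wrist_force: [-0.4, 0.7, 0.6]
grip_width: 0.0169
```

play_rows(motion=[0, 0, 0.0003, 0, 0, 0, 0, 0, 0, 0, 0, 0, 0, 0, 0, 0, 0, 0, 0, 0, 0, 0, 0, 0, 0])

```text
time: 12.85
eef_pos: [0.5175, -0.075, 0.159]
ee_rot: [180.0, -0.0, 99.4]
wrist_force: [-0.9, 0.5, 0.6]
grip_width: 0.0172
```

```bash
python3 look.py c6.png 155
```

```text
[ 0.51750452 -0.07498122  0.15898242] [-1.79998764e+02 -4.44861125e-03  9.94080146e+01] [-0.59023828  0.49404411 -0.01130401] [0.30488465 0.07387597 0.02420612] 0.017881925498706763
tip in planter mm x,y -1.8963049446858726 61.66699578574521 z 0.09948241918605003
```

View pics/c6.png

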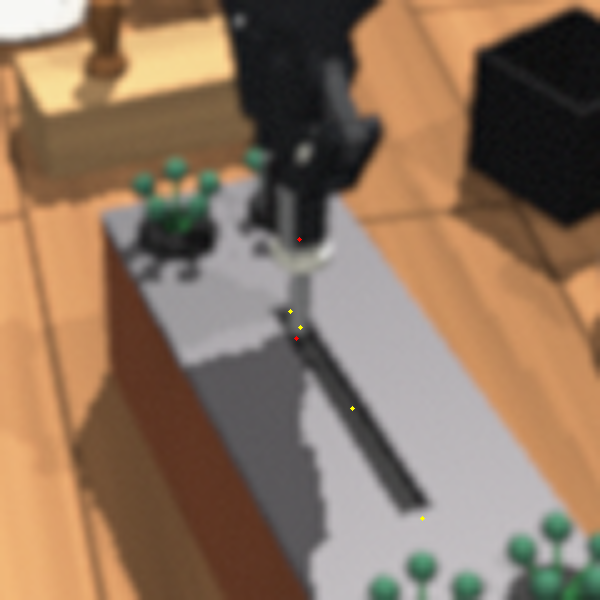

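The tip is visibly in the slot at crop (300,330), and the light contact shows as Fz rising from about −2.3 to about 0.3 N. Now I add a little press and slide towards −y in about 3 mm steps, watching for Fz to fall back.

play_rows(motion=[0, 0.0005, 0.0004, 0, 0, -0.002, 0, 0, 0, 0, -0.002, 0, 0, 0, 0, -0.002, 0, 0, 0, 0, -0.002, 0, 0, 0, 0])

```text
time: 13.52
eef_pos: [0.5194, -0.083, 0.1586]
ee_rot: [180.0, -0.0, 99.4]
wrist_force: [-1.3, 3.5, 1.9]
grip_width: 0.017
```

play_rows(motion=[-0.001, 0, 0, 0, 0, -0.001, 0, 0, 0, 0, -0.001, 0, 0, 0, 0, -0.001, 0, 0, 0, 0, 0, 0, 0, 0, 0])

```text
time: 14.15
eef_pos: [0.52, -0.0869, 0.1586]
ee_rot: [-180.0, 0.0, 99.4]
wrist_force: [-1.1, 1.0, 2.5]
grip_width: 0.0172
```

play_rows(motion=[-0.0006, 0, 0, 0, 0, -0.0006, 0, 0, 0, 0, -0.0006, 0, 0, 0, 0, -0.0006, 0, 0, 0, 0, -0.0006, 0, 0, 0, 0])

```text
time: 14.78
eef_pos: [0.5205, -0.0898, 0.1586]
ee_rot: [180.0, 0.0, 99.4]
wrist_force: [-0.9, 3.2, 3.0]
grip_width: 0.017
```

play_rows(motion=[-0.0006, 0, 0, 0, 0, -0.0006, 0, 0, 0, 0, -0.0006, 0, 0, 0, 0, -0.0006, 0, 0, 0, 0, -0.0006, 0, 0, 0, 0])

```text
time: 15.4
eef_pos: [0.521, -0.0927, 0.1586]
ee_rot: [-180.0, -0.0, 99.4]
wrist_force: [-0.5, 3.6, 3.1]
grip_width: 0.0178
```

play_rows(motion=[-0.0006, 0, 0, 0, 0, -0.0006, 0, 0, 0, 0, -0.0006, 0, 0, 0, 0, -0.0006, 0, 0, 0, 0, -0.0006, 0, 0, 0, 0])

```text
time: 16.02
eef_pos: [0.5215, -0.0957, 0.1586]
ee_rot: [-180.0, -0.0, 99.4]
wrist_force: [-1.2, 3.2, 2.8]
grip_width: 0.0178
```

play_rows(motion=[-0.0006, 0, 0, 0, 0, -0.0006, 0, 0, 0, 0, -0.0006, 0, 0, 0, 0, -0.0006, 0, 0, 0, 0, -0.0006, 0, 0, 0, 0])

```text
time: 16.65
eef_pos: [0.522, -0.0986, 0.1586]
ee_rot: [180.0, -0.0, 99.4]
wrist_force: [0.2, 2.1, 3.6]
grip_width: 0.0172
```

play_rows(motion=[-0.0006, 0, 0, 0, 0, -0.0006, 0, 0, 0, 0, -0.0006, 0, 0, 0, 0, -0.0006, 0, 0, 0, 0, -0.0006, 0, 0, 0, 0])

```text
time: 17.27
eef_pos: [0.5224, -0.1016, 0.1586]
ee_rot: [-180.0, -0.0, 99.4]
wrist_force: [-1.0, 2.8, 3.2]
grip_width: 0.0177
```

play_rows(motion=[-0.0006, 0, 0, 0, 0, -0.0006, 0, 0, 0, 0, -0.0006, 0, 0, 0, 0, -0.0006, 0, 0, 0, 0, -0.0006, 0, 0, 0, 0])

```text
time: 17.9
eef_pos: [0.5229, -0.1046, 0.1586]
ee_rot: [180.0, -0.0, 99.4]
wrist_force: [0.2, 3.0, 2.7]
grip_width: 0.0173
```

play_rows(motion=[-0.0006, 0, 0, 0, 0, -0.0006, 0, 0, 0, 0, -0.0006, 0, 0, 0, 0, -0.0006, 0, 0, 0, 0, -0.0006, 0, 0, 0, 0])

```text
time: 18.52
eef_pos: [0.5234, -0.1075, 0.1586]
ee_rot: [-180.0, -0.0, 99.4]
wrist_force: [-0.5, 2.7, 3.3]
grip_width: 0.0173
```

play_rows(motion=[-0.0006, 0, 0, 0, 0, -0.0006, 0, 0, 0, 0, -0.0006, 0, 0, 0, 0, -0.0006, 0, 0, 0, 0, -0.0006, 0, 0, 0, 0])

```text
time: 19.15
eef_pos: [0.5239, -0.1105, 0.1586]
ee_rot: [180.0, 0.0, 99.4]
wrist_force: [-1.0, 3.5, 2.7]
grip_width: 0.0172
```

play_rows(motion=[-0.0006, 0, 0, 0, 0, -0.0006, 0, 0, 0, 0, -0.0006, 0, 0, 0, 0, -0.0006, 0, 0, 0, 0, -0.0006, 0, 0, 0, 0])

```text
time: 19.77
eef_pos: [0.5244, -0.1134, 0.1586]
ee_rot: [180.0, 0.0, 99.4]
wrist_force: [-1.0, 3.1, 3.8]
grip_width: 0.0171
```

play_rows(motion=[-0.0006, 0, 0, 0, 0, -0.0006, 0, 0, 0, 0, -0.0006, 0, 0, 0, 0, -0.0006, 0, 0, 0, 0, -0.0006, 0, 0, 0, 0])

```text
time: 20.4
eef_pos: [0.5249, -0.1164, 0.1586]
ee_rot: [180.0, -0.0, 99.4]
wrist_force: [-0.7, 3.6, 3.0]
grip_width: 0.0172
```

play_rows(motion=[-0.0006, 0, 0, 0, 0, -0.0006, 0, 0, 0, 0, -0.0006, 0, 0, 0, 0, -0.0006, 0, 0, 0, 0, -0.0006, 0, 0, 0, 0])

```text
time: 21.02
eef_pos: [0.5253, -0.1194, 0.1586]
ee_rot: [-180.0, -0.0, 99.4]
wrist_force: [-0.6, 3.1, 2.3]
grip_width: 0.0172
```

play_rows(motion=[-0.0006, 0, 0, 0, 0, -0.0006, 0, 0, 0, 0, -0.0006, 0, 0, 0, 0, -0.0006, 0, 0, 0, 0, -0.0006, 0, 0, 0, 0])

```text
time: 21.65
eef_pos: [0.5259, -0.1223, 0.1586]
ee_rot: [-180.0, -0.0, 99.4]
wrist_force: [-1.2, 3.7, 2.7]
grip_width: 0.0174
```

play_rows(motion=[-0.0006, 0, 0, 0, 0, -0.0006, 0, 0, 0, 0, -0.0006, 0, 0, 0, 0, -0.0006, 0, 0, 0, 0, -0.0006, 0, 0, 0, 0])

```text
time: 22.28
eef_pos: [0.5263, -0.1253, 0.1586]
ee_rot: [-180.0, -0.0, 99.4]
wrist_force: [-0.5, 3.0, 3.6]
grip_width: 0.0173
```

play_rows(motion=[-0.0006, 0, 0, 0, 0, -0.0006, 0, 0, 0, 0, -0.0006, 0, 0, 0, 0, -0.0006, 0, 0, 0, 0, -0.0006, 0, 0, 0, 0])

```text
time: 22.9
eef_pos: [0.5268, -0.1282, 0.1586]
ee_rot: [-180.0, -0.0, 99.4]
wrist_force: [-0.7, 3.5, 3.6]
grip_width: 0.0171
```

play_rows(motion=[-0.0006, 0, 0, 0, 0, -0.0006, 0, 0, 0, 0, -0.0006, 0, 0, 0, 0, -0.0006, 0, 0, 0, 0, -0.0006, 0, 0, 0, 0])

```text
time: 23.52
eef_pos: [0.5274, -0.1312, 0.1586]
ee_rot: [180.0, 0.0, 99.4]
wrist_force: [-1.2, 3.4, 3.7]
grip_width: 0.0173
```

play_rows(motion=[-0.0006, 0, 0, 0, 0, -0.0006, 0, 0, 0, 0, -0.0006, 0, 0, 0, 0, -0.0006, 0, 0, 0, 0, -0.0006, 0, 0, 0, 0])

```text
time: 24.15
eef_pos: [0.5278, -0.1341, 0.1586]
ee_rot: [180.0, -0.0, 99.4]
wrist_force: [-0.1, 3.8, 3.5]
grip_width: 0.0175
```

play_rows(motion=[-0.0006, 0, 0, 0, 0, -0.0006, 0, 0, 0, 0, -0.0006, 0, 0, 0, 0, -0.0006, 0, 0, 0, 0, -0.0006, 0, 0, 0, 0])

```text
time: 24.78
eef_pos: [0.5283, -0.1371, 0.1586]
ee_rot: [180.0, 0.0, 99.4]
wrist_force: [-0.1, 2.9, 3.7]
grip_width: 0.0169
```

play_rows(motion=[-0.0006, 0, 0, 0, 0, -0.0006, 0, 0, 0, 0, -0.0006, 0, 0, 0, 0, -0.0006, 0, 0, 0, 0, -0.0006, 0, 0, 0, 0])

```text
time: 25.4
eef_pos: [0.5288, -0.1401, 0.1586]
ee_rot: [180.0, 0.0, 99.4]
wrist_force: [-1.0, 3.7, 3.4]
grip_width: 0.0174
```

play_rows(motion=[-0.0006, 0, 0, 0, 0, -0.0006, 0, 0, 0, 0, -0.0006, 0, 0, 0, 0, -0.0006, 0, 0, 0, 0, -0.0006, 0, 0, 0, 0])

```text
time: 26.02
eef_pos: [0.5293, -0.143, 0.1586]
ee_rot: [180.0, -0.0, 99.4]
wrist_force: [-0.7, 2.7, 3.1]
grip_width: 0.0171
```

play_rows(motion=[-0.0006, 0, 0, 0, 0, -0.0006, 0, 0, 0, 0, -0.0006, 0, 0, 0, 0, -0.0006, 0, 0, 0, 0, -0.0006, 0, 0, 0, 0])

```text
time: 26.65
eef_pos: [0.5298, -0.146, 0.1586]
ee_rot: [-180.0, -0.0, 99.4]
wrist_force: [-1.5, 4.3, 2.6]
grip_width: 0.0169
```

play_rows(motion=[-0.0006, 0, 0, 0, 0, -0.0006, 0, 0, 0, 0, -0.0006, 0, 0, 0, 0, -0.0006, 0, 0, 0, 0, -0.0006, 0, 0, 0, 0])

```text
time: 27.28
eef_pos: [0.5303, -0.149, 0.1586]
ee_rot: [180.0, -0.0, 99.4]
wrist_force: [-0.1, 3.7, 3.3]
grip_width: 0.0177
```

play_rows(motion=[-0.0006, 0, 0, 0, 0, -0.0006, 0, 0, 0, 0, -0.0006, 0, 0, 0, 0, -0.0006, 0, 0, 0, 0, -0.0006, 0, 0, 0, 0])

```text
time: 27.9
eef_pos: [0.5308, -0.1519, 0.1586]
ee_rot: [-180.0, -0.0, 99.4]
wrist_force: [-0.3, 2.8, 3.6]
grip_width: 0.0171
```

play_rows(motion=[-0.0006, 0, 0, 0, 0, -0.0006, 0, 0, 0, 0, -0.0006, 0, 0, 0, 0, -0.0006, 0, 0, 0, 0, -0.0006, 0, 0, 0, 0])

```text
time: 28.52
eef_pos: [0.5313, -0.1549, 0.1586]
ee_rot: [-180.0, -0.0, 99.4]
wrist_force: [-0.2, 3.4, 2.9]
grip_width: 0.0174
```

play_rows(motion=[-0.0006, 0, 0, 0, 0, -0.0006, 0, 0, 0, 0, -0.0006, 0, 0, 0, 0, -0.0006, 0, 0, 0, 0, -0.0006, 0, 0, 0, 0])

```text
time: 29.15
eef_pos: [0.5318, -0.1578, 0.1586]
ee_rot: [-180.0, -0.0, 99.4]
wrist_force: [-0.5, 3.0, 3.2]
grip_width: 0.0172
```

play_rows(motion=[-0.0006, 0, 0, 0, 0, -0.0006, 0, 0, 0, 0, -0.0006, 0, 0, 0, 0, -0.0006, 0, 0, 0, 0, -0.0006, 0, 0, 0, 0])

```text
time: 29.78
eef_pos: [0.5323, -0.1608, 0.1586]
ee_rot: [-180.0, 0.0, 99.4]
wrist_force: [-0.3, 3.6, 2.5]
grip_width: 0.0172
```

play_rows(motion=[-0.0006, 0, 0, 0, 0, -0.0006, 0, 0, 0, 0, -0.0006, 0, 0, 0, 0, -0.0006, 0, 0, 0, 0, -0.0006, 0, 0, 0, 0])

```text
time: 30.4
eef_pos: [0.5327, -0.1638, 0.1586]
ee_rot: [-180.0, 0.0, 99.4]
wrist_force: [-0.1, 2.8, 3.9]
grip_width: 0.0177
```

play_rows(motion=[-0.0006, 0, 0, 0, 0, -0.0006, 0, 0, 0, 0, -0.0006, 0, 0, 0, 0, -0.0006, 0, 0, 0, 0, -0.0006, 0, 0, 0, 0])

```text
time: 31.02
eef_pos: [0.5332, -0.1667, 0.1586]
ee_rot: [-180.0, -0.0, 99.4]
wrist_force: [-0.0, 3.0, 3.9]
grip_width: 0.0173
```

play_rows(motion=[-0.0006, 0, 0, 0, 0, -0.0006, 0, 0, 0, 0, -0.0006, 0, 0, 0, 0, -0.0006, 0, 0, 0, 0, -0.0006, 0, 0, 0, 0])

```text
time: 31.65
eef_pos: [0.5337, -0.1697, 0.1586]
ee_rot: [-180.0, 0.0, 99.4]
wrist_force: [0.5, 3.3, 3.7]
grip_width: 0.0168
```

play_rows(motion=[-0.0006, 0, 0, 0, 0, -0.0006, 0, 0, 0, 0, -0.0006, 0, 0, 0, 0, -0.0006, 0, 0, 0, 0, -0.0006, 0, 0, 0, 0])

```text
time: 32.28
eef_pos: [0.5342, -0.1726, 0.1586]
ee_rot: [-180.0, -0.0, 99.4]
wrist_force: [-0.0, 2.9, 4.0]
grip_width: 0.0176
```

play_rows(motion=[-0.0006, 0, 0, 0, 0, -0.0006, 0, 0, 0, 0, -0.0006, 0, 0, 0, 0, -0.0006, 0, 0, 0, 0, -0.0006, 0, 0, 0, 0])

```text
time: 32.9
eef_pos: [0.5346, -0.1758, 0.1584]
ee_rot: [-180.0, 0.0, 99.4]
wrist_force: [0.2, -0.4, -1.4]
grip_width: 0.0173
```

The force vanished at y' ≈ −40.6 mm: Fz is −1.4 and the drag is gone, so the tip is over the port. I'll sink gently to confirm.

play_rows(motion=[0, 0, 0.0005, 0, 0, 0, 0, 0.0005, 0, 0, 0, 0, 0.0005, 0, 0, 0, 0, 0.0005, 0, 0, 0, 0, 0, 0, 0])

```text
time: 33.52
eef_pos: [0.5347, -0.1756, 0.1565]
ee_rot: [180.0, 0.0, 99.4]
wrist_force: [-0.1, -1.3, -0.5]
grip_width: 0.017
```

play_rows(motion=[-0.0005, 0, 0.0005, 0, 0, -0.0005, 0, 0.001, 0, 0, 0, 0, 0.001, 0, 0, 0, 0, 0.001, 0, 0, 0, 0, 0, 0, 0])

```text
time: 34.15
eef_pos: [0.5348, -0.1766, 0.153]
ee_rot: [-180.0, -0.0, 99.4]
wrist_force: [0.8, 0.5, -0.8]
grip_width: 0.0176
```

play_rows(motion=[0, 0, 0.002, 0, 0, 0, 0, 0.002, 0, 0, 0, 0, 0.002, 0, 0, 0, 0, 0.002, 0, 0, 0, 0, 0, 0, 0])

```text
time: 34.78
eef_pos: [0.5348, -0.1765, 0.1449]
ee_rot: [-180.0, -0.0, 99.4]
wrist_force: [-0.0, -0.6, -1.0]
grip_width: 0.0176
```

play_rows(motion=[0, 0, 0.002, 0, 0, 0, 0, 0.002, 0, 0, 0, 0, 0.002, 0, 0, 0, 0, 0.002, 0, 0, 0, 0, 0, 0, 0])

```text
time: 35.4
eef_pos: [0.5348, -0.1765, 0.1369]
ee_rot: [-180.0, -0.0, 99.4]
wrist_force: [0.4, -0.2, -1.1]
grip_width: 0.0173
```

play_rows(motion=[0, 0, 0.002, 0, 0, 0, 0, 0.002, 0, 0, 0, 0, 0.002, 0, 0, 0, 0, 0.002, 0, 0, 0, 0, 0.002, 0, 0])

```text
time: 36.02
eef_pos: [0.5349, -0.1766, 0.127]
ee_rot: [180.0, 0.0, 99.4]
wrist_force: [-0.1, -0.6, -1.1]
grip_width: 0.0171
```

play_rows(motion=[0, 0, 0.001, 0, 0, 0, 0, 0.001, 0, 0, 0, 0, 0.0005, 0, 0, 0, 0, 0.0005, 0, 0, 0, 0, 0, 0, 0])

```text
time: 36.65
eef_pos: [0.5349, -0.1766, 0.1241]
ee_rot: [180.0, 0.0, 99.4]
wrist_force: [0.5, -0.0, -0.9]
grip_width: 0.0171
```

play_rows(motion=[0, 0, 0.0005, 0, 0, 0, 0, 0.0005, 0, 0, 0, 0, 0.0005, 0, 0, 0, 0, 0.0005, 0, 0, 0, 0, 0, 0, 0])

```text
time: 37.28
eef_pos: [0.5348, -0.1766, 0.1221]
ee_rot: [-180.0, -0.0, 99.4]
wrist_force: [0.7, -0.7, -1.7]
grip_width: 0.017
```

play_rows(motion=[0, 0, 0.0003, 0, 0, 0, 0, 0.0003, 0, 0, 0, 0, 0.0002, 0, 0, 0, 0, 0, 0, 0, 0, 0, 0, 0, 0])

```text
time: 37.9
eef_pos: [0.5348, -0.1766, 0.1213]
ee_rot: [-180.0, -0.0, 99.4]
wrist_force: [-0.6, -1.0, -1.0]
grip_width: 0.0172
```

play_rows(motion=[0, 0, 0.0002, 0, 0, 0, 0, 0.0002, 0, 0, 0, 0, 0.0002, 0, 0, 0, 0, 0, 0, 0, 0, 0, 0, 0, 0])

```text
time: 38.52
eef_pos: [0.5349, -0.1765, 0.1207]
ee_rot: [180.0, -0.0, 99.4]
wrist_force: [0.0, -0.2, -1.2]
grip_width: 0.0173
```

play_rows(motion=[0, 0, 0.0002, 0, 0, 0, 0, 0.0002, 0, 0, 0, 0, 0, 0, 0, 0, 0, 0, 0, 0, 0, 0, 0, 0, 0])

```text
time: 39.15
eef_pos: [0.5349, -0.1765, 0.1205]
ee_rot: [180.0, 0.0, 99.4]
wrist_force: [-1.7, -0.1, 4.7]
grip_width: 0.0171
```

The collar seated at TCP 0.1205, exactly the expected height, with about 6 N. I'll release and retreat.

play_rows(motion=[0, 0, -0.0002, 0, 0, 0, 0, 0, 0, 0.3, 0, 0, 0, 0, 0.6, 0, 0, 0, 0, 0.8, 0, 0, 0, 0, 0.8])

```text
time: 39.78
eef_pos: [0.5349, -0.1765, 0.1204]
ee_rot: [-180.0, -0.0, 99.4]
wrist_force: [-0.8, 1.1, 0.4]
grip_width: 0.0685
```

play_rows(motion=[0, 0, 0, 0, 0.8, 0, 0, -0.01, 0, 0.8, 0, 0, -0.03, 0, 0.8, 0, 0, -0.04, 0, 0.8, 0, 0, -0.04, 0, 0.8])

```text
time: 40.4
eef_pos: [0.5347, -0.1765, 0.2425]
ee_rot: [180.0, 0.0, 99.4]
wrist_force: [1.0, -0.2, -0.4]
grip_width: 0.0683
```

```bash
python3 - <<'E'
from h import *
b=camera("side");s=monitor.state();print(s["eef_pos"],s["wrist_force"],s["grip_width"])
B=cv2.resize(b[110:290,250:420],None,fx=4,fy=3.3,interpolation=2)
cv2.imwrite("pics/c7.png",B[...,::-1])
E
```

```text
[ 0.53587969 -0.17702165  0.24736977] [-2.94959976  0.58490204  4.1001238 ] 0.06820834871985242
```

View pics/c7.png

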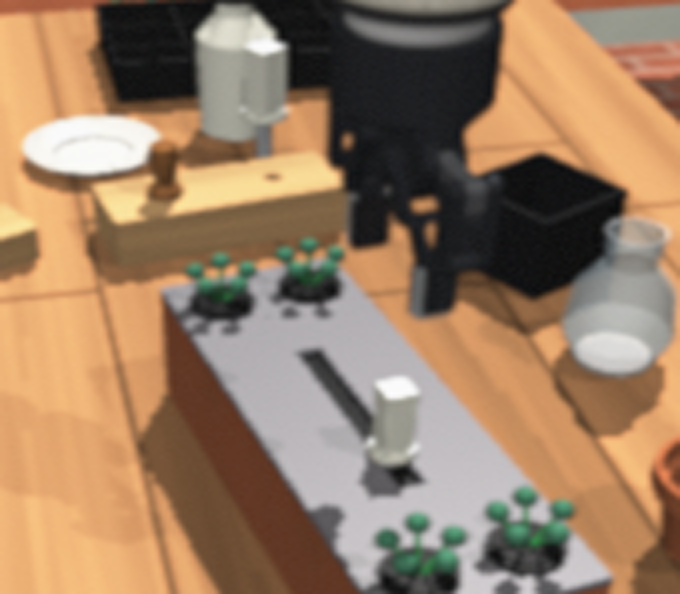

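The gauge stands upright at crop (395,425) with its collar flat on the deck. The gripper is clear above it, and the dibber is still in its hole at (164,170). I let the arm settle and hand in.

play_rows(motion=[0, 0, 0, 0, 0.8, 0, 0, 0, 0, 0.8, 0, 0, 0, 0, 0.8, 0, 0, 0, 0, 0.8, 0, 0, 0, 0, 0.8])

```text
time: 41.08
eef_pos: [0.5348, -0.1765, 0.2402]
ee_rot: [-180.0, -0.0, 99.4]
wrist_force: [-0.2, -0.0, 0.2]
grip_width: 0.068
```

```bash
python3 -c "
from station import finish_job;print(finish_job())"
```

```text
the job is handed in; nothing more can be done
None
```

The gauge is in the planter's filling port, released, and the job was handed in at about 41 s of the 67 s allowed; the hand-in reports no verdict.

I took the short white gauge from the larger rack and rested its tip in the slot. I then slid it along with about 5 N of press. The force vanished near y' = −40 mm, about 40 mm from the slot's middle, so I lowered it there.

**Last checks:**
- **Seating:** the collar met the deck at a tool height of 0.1205 m, where it should be with the gauge fully home. The highest press I read was about 6 N.
- **Side picture after release:** the gauge stands upright with its collar flat on the deck, the dibber is in its hole, and the gripper is well clear.
- **Bystanders:** those in that last picture looked unmoved. The trowel was outside the crop and the clay pot was cut off at its edge, so I did not check those two.
- **Disagreement:** the tool position and the side camera differed by about 1 mm on where the rod sat across the slot, within the 6 mm allowed.

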